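# Feed the sample carriers to the end stop and close the bar

### The arm

A 6-joint arm with a two-finger parallel gripper is mounted at the origin on a cart in front of the work surface, level with it; the furniture and walls round the work are solid. World frame = base frame: x ahead of the robot, y to its left, z up, the work surface at z = 0. Lengths are in m, angles in rad, forces in N, time in s.
With the tool pointing down it reaches from about 0.25 to 0.775 m from the base axis. Payload 8.9 kg.
Tool frame: the origin (TCP) lies at the very end of the fingers, on their centre line; the grasp point (between the pads) lies 19 mm behind it; x points along the fingers, y is the direction in which the jaws open and shut, and the axes are right-handed (so a half turn about x gives the same grasp; the last joint's range is limited). The gripper opens to 85 mm and grips with 20 to 120 N. Pads are 22 mm wide; open, the fingers measure 114 mm over their backs; the gripper's body (76 mm by 85 mm) begins 54 mm behind the grasp point. The pads swing forward as they close: fully open they stand 13 mm farther back than shut.
Start: joints at [1.042, 0.291, -0.153, 1.127, 0, 1.431], TCP at [0.199, 0.486, 0.231] pointing down, gripper open.
Joint ranges: [-2.52, 2.52], [-0.91, 1.74], [-1.3, 1.37], [-1.96, 2.02], [-1.52, 1.47], [-3.14, 3.14]. Speed limits (rad/s): [2.22, 2.22, 2.79, 3.14, 3.14, 3.14].

### API

Orientations are given as [roll, pitch, yaw] about the fixed x, y, z axes, in that order (R = Rz(yaw) Ry(pitch) Rx(roll)).
In Python, from bench import ctrl, vision, workorder gives the robot as it stands.
- The arm moves only by the tool play_rows, never from a script. Its argument "plan" is one flat list of numbers, 4 for each row, row after row: the shift along the tool's x, y, z in m, then the turn about the tool's x in degrees. A call has exactly 8 rows; each row shifts and turns the commanded pose from where the row before left it, along the tool's axes as they then stand; what a row does not reach is not made up. A row lasts 1/8 s, in which the tool goes at most 62.5 mm and 10.7 degrees, less where a joint would pass 70% of its speed; a pose out of reach is approached as far as the arm can. A call is refused whole if a number of a shift passes 0.0625 or a number of a turn 10.7, either way. A call with a gripper value outside its range is refused whole. "claw" is the closure, from 0 (fully open) to 1 (shut), set as the call begins (left out, the last holds). The fingers move at their own pace and stop on an object; "force" is the grip in N (left out, the last holds). Time passes only in rows, so rows that do not move let the fingers close, or fill a call up. It gives the time, the measured TCP pose, the force and the opening at its end, in the units of the state.
- ctrl.state(): the state, without advancing time (a new reading comes with each control period).
- vision.capture(name): name is "side" or "top" or "wrist"; returns the picture (420x560x3 uint8, blue, green, red); there is no depth.
- vision.calibration(name): a dict with "fx", "fy", "cx", "cy" (pixels), "world_from_camera" (4x4, takes a point from camera to world coordinates); the wrist camera has in their place "mount" (4x4, takes a point from camera to tool coordinates, whose origin is the TCP and whose axes are the tool frame's). Camera axes: x right, y down, z forward; pixel columns grow to the right and rows downward; lengths in m; the calibration is good to about 2 mm. The wrist camera is an equidistant fisheye: a pixel r from the principal point sees the ray r / f radians off the axis. A picture is of the moment at which its call begins: read the wrist's pose just before it. calibration takes no time and is no camera call.
- workorder.sign_off(): hands the job in, once; it reports no verdict.
The state is a dict: "time": time; "joint_pos": joint angles; "joint_vel": joint speeds; "effort": joint torques, N m; "tcp_pos": TCP position; "eef_rot": TCP orientation; "contact_force": force on the tool from outside, world axes, zero at the start; "moment": the same for the moment, N m; "grip_width": finger opening in m.
Only numpy, scipy, OpenCV 4.12 (cv2) and the standard library are available. Lean on these libraries where they do the work, as an engineer would, in place of code of your own. Each camera call takes 0.05 s, during which the arm holds its last target.

### The job

Push the row of sample carriers along the loading lane, all together, to the end stop by pushing only on the orange pusher block at the back of the row. When the row is fully home against the stop, push the blue retaining bar round until it is closed straight across the lane behind the row. Grip and lift nothing, do not touch the carriers or their tubes, and leave the other things on the bench where they are.

Things in the scene. Friction and masses are not known exactly. Their poses are not given: they have to be found in the camera images.
- lane: fixed lane: plate 292 x 62 mm, lane floor 4 mm above the bench, two grey rails from x=-138 to +130 mm, 7 mm thick, 32 mm apart, tops 16 mm above the bench. Origin on the bench under the lane's middle; x points from the open entry to the dark end stop, z up. Stop's rubber face at x=+130 mm, stop top 42 mm above the bench. The row when fully home fills x=+2 to +130 mm.
- lane_stop (a point): point on the lane floor at the face of the end stop, on the lane's centre line; axes as the lane's
- pusher: orange pusher block at the rear (entry side) of the row: 32 (lane x) x 30 x 36 mm, about 140 g, loose, standing on the lane floor. Origin: centre of its underside; its rear face is 16 mm behind in lane -x. Top 40 mm above the bench. The three carriers stand in front of it (nearer the stop), touching it and one another, in any order.
- carrier_red: white sample carrier with a red-capped sample tube standing fixed in it: block 32 (lane x) x 30 x 36 mm, about 80 g; the tube's top is 82 mm above the block's underside. Loose, standing on the lane floor. Origin: centre of the block's underside; z up, x along the lane toward the stop.
- carrier_green: white sample carrier with a green-capped sample tube standing fixed in it: block 32 (lane x) x 30 x 36 mm, about 80 g; the tube's top is 82 mm above the block's underside. Loose, standing on the lane floor. Origin: centre of the block's underside; z up, x along the lane toward the stop.
- carrier_yellow: white sample carrier with a yellow-capped sample tube standing fixed in it: block 32 (lane x) x 30 x 36 mm, about 80 g; the tube's top is 82 mm above the block's underside. Loose, standing on the lane floor. Origin: centre of the block's underside; z up, x along the lane toward the stop.
- bar (a joint): blue retaining bar's upright hinge, rad: 0 = closed, straight across the lane (toward lane -y), its front face 3 mm behind the pusher block's home place; grows as it swings back to the entry (1.57 = toward lane -x) and outward. Stops at 0 and 2.4, starts at 1.85 to 2.3, stays where it is left; about 0.6 N at the peg turns it.
- bar_pivot (a point): the bar's hinge axis, 26 mm above the bench, at lane x = -5, y = +31 mm (outside the left rail as seen looking toward the stop); axes as the lane's
- cup: clear specimen cup, 50 mm across, 79 mm tall, loose bystander; origin under its centre
- dropper: white dropper bottle with red top, 30 mm across, 91 mm tall, loose bystander; origin under its centre
- timer: white bench timer lying on its back, 58 x 62 x 20 mm, loose bystander; origin under its centre
- marker_pen: black and white marker pen lying down, 132 mm long, loose bystander; origin under its centre
- bar_peg (a point): centre of the top of the black upright peg at the free end of the bar: peg 10 mm in diameter, from 26 mm to 54 mm above the bench, its axis 53 mm from the hinge axis. The blue bar is 8 mm thick, 22 to 30 mm above the bench, and is pushed at the peg or on the flat of the bar.

How it is judged:
By the outcome, as a careful person would: the job done as asked, in the order asked, and still so for the second after the job is handed in, with the robot touching nothing.
It also fails if it takes over 48 s, if anything falls off the work surface, if the arm or the gripper's body presses on something with over 40 N, if the wrist force passes 120 N, or if a joint passes its speed limit or range.

## Working session

There is one attempt and no reset: what is moved stays moved. The work goes in short steps, Python scripts to look and compute and a tool call to move; the robot and the scene stay as the last step left them, time stands still between calls to the robot, and variables do not carry over. Pictures are saved under pics/ and viewed, and the job is handed in when it is done.

Besides the shell and the picture viewer there is one more tool, called after "Request:" by a JSON object that holds its "name" and its "arguments", one argument or row to a line. play_rows: Moves the arm, as the interface text tells. Its arguments: {"type":"object","properties":{"plan":{"type":"array","items":{"type":"number"}},"claw":{"type":"number"},"force":{"type":"number"}},"required":["plan"]}

```bash
mkdir -p pics
python3 - <<'E'
from bench import ctrl, vision
import cv2, numpy as np
np.set_printoptions(precision=4,suppress=True)
s=ctrl.state(); print(s)
for n in("top","side"):
    cv2.imwrite(f"pics/{n}0.png",vision.capture(n)); print(n,vision.calibration(n))
print(vision.calibration("wrist"))
E
```

```text
{'time': 0.0, 'joint_pos': array([ 1.0417,  0.2913, -0.1541,  1.1268, -0.    ,  1.4315]), 'joint_vel': array([-0.0004, -0.0011, -0.0006, -0.0002, -0.0001,  0.0013]), 'effort': array([  0.0021, -53.7145,  33.137 ,   0.0161,  -0.0001,   0.    ]), 'tcp_pos': array([0.1992, 0.4852, 0.2307]), 'eef_rot': array([-1.7031,  1.5695, -2.0929]), 'contact_force': array([-0.7181,  0.5347, -0.5962]), 'moment': array([-0.0355,  0.038 , -0.0046]), 'grip_width': 0.0850957781191266}
top {'fx': 440.71763982414933, 'fy': 440.71763982414933, 'cx': 271.8325978113352, 'cy': 197.79598278474, 'world_from_camera': array([[ 0.0249, -0.9908,  0.1332,  0.3943],
       [-0.9997, -0.0253, -0.0013,  0.0555],
       [ 0.0047, -0.1331, -0.9911,  1.2738],
       [ 0.    ,  0.    ,  0.    ,  1.    ]])}
side {'fx': 409.0014398459317, 'fy': 409.0014398459317, 'cx': 291.0138406996244, 'cy': 212.90369930165878, 'world_from_camera': array([[ 0.9616, -0.1804,  0.207 ,  0.3507],
       [-0.2744, -0.6086,  0.7445, -0.6054],
       [-0.0084, -0.7727, -0.6347,  0.6459],
       [ 0.    ,  0.    ,  0.    ,  1.    ]])}
{'fx': 325.19226210127806, 'fy': 325.19226210127806, 'cx': 278.5669323357319, 'cy': 211.63517188109768, 'mount': array([[-0.0002, -0.2986,  0.9544, -0.1431],
       [ 1.    ,  0.0006,  0.0004, -0.0001],
       [-0.0007,  0.9544,  0.2986, -0.0771],
       [ 0.    ,  0.    ,  0.    ,  1.    ]])}
```

View pics/top0.png

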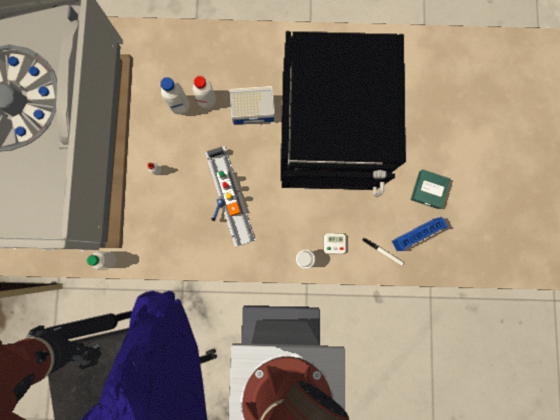

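View pics/side0.png

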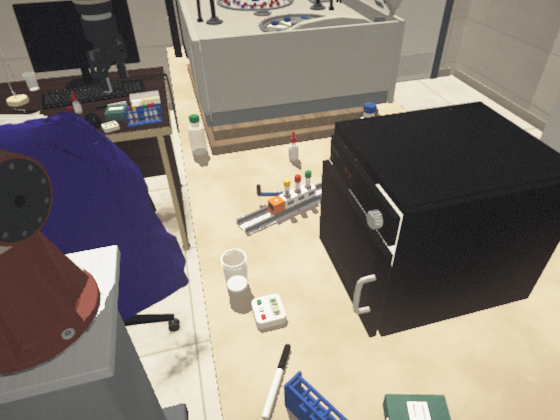

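The top view shows the lane from about (245,243) at the entry to (215,152) at the stop. The orange pusher is near (234,208) and the blue bar and peg near (217,211). I'll zoom in on both views.

Run:
```python
import cv2
a=cv2.imread("pics/top0.png")[140:255,190:270]; a=cv2.resize(a,None,fx=5,fy=5,interpolation=cv2.INTER_CUBIC)
b=cv2.imread("pics/side0.png")[160:235,230:335]; b=cv2.resize(b,None,fx=7,fy=7,interpolation=cv2.INTER_CUBIC)
cv2.imwrite("pics/topz.png",a);cv2.imwrite("pics/sidez.png",b)
```

```text
(no output)
```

View pics/topz.png

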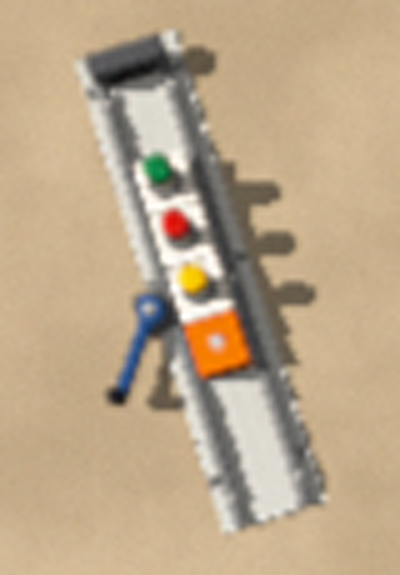

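View pics/sidez.png

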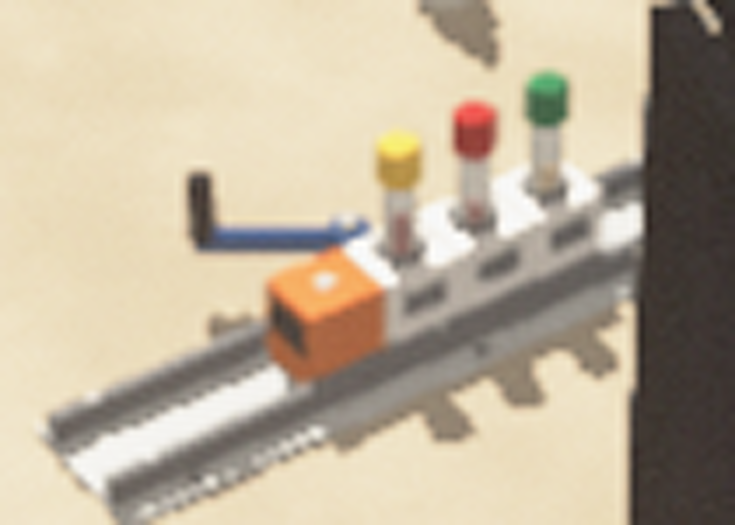

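```bash
cat > h.py <<'E'
import numpy as np, cv2
from scipy.optimize import least_squares
from bench import ctrl, vision
np.set_printoptions(precision=4,suppress=True)
def proj(n,P):
    c=vision.calibration(n);T=np.linalg.inv(c["world_from_camera"]);p=np.atleast_2d(P)@T[:3,:3].T+T[:3,3]
    return np.c_[c["fx"]*p[:,0]/p[:,2]+c["cx"],c["fy"]*p[:,1]/p[:,2]+c["cy"]]
def back(n,uv,z):
    c=vision.calibration(n);W=c["world_from_camera"]
    d=W[:3,:3]@np.array([(uv[0]-c["cx"])/c["fx"],(uv[1]-c["cy"])/c["fy"],1]);o=W[:3,3]
    return o+d*(z-o[2])/d[2]
def l2w(L,p):
    p=np.atleast_2d(p);c,s=np.cos(L[2]),np.sin(L[2])
    return np.c_[L[0]+c*p[:,0]-s*p[:,1],L[1]+s*p[:,0]+c*p[:,1],p[:,2]]
def w2l(L,p):
    c,s=np.cos(L[2]),np.sin(L[2]);d=np.array(p)-[L[0],L[1],0]
    return np.array([c*d[0]+s*d[1],-s*d[0]+c*d[1],d[2]])
E
python3 - <<'E'
from h import *
zt=lambda u,v:((u+.5)/5-.5+190,(v+.5)/5-.5+140)
zs=lambda u,v:((u+.5)/7-.5+230,(v+.5)/7-.5+160)
pt=[((225,531),(-.146,.031,.004)),((325,498),(-.146,-.031,.004)),((80,64),(.146,.031,.004)),((178,32),(.146,-.031,.004))]
ps=[((45,432),(-.146,.031,.004)),((122,522),(-.146,-.031,.004))]
def f(L):
    return np.r_[[proj("top",l2w(L,p))[0]-zt(*u) for u,p in pt],[proj("side",l2w(L,p))[0]-zs(*u) for u,p in ps]].ravel()
r=least_squares(f,[.5,.15,.2]);L=r.x;print(L,np.degrees(L[2]),r.fun)
for nm,u,z in [("pusher TL",(182,327),.04),("TR",(237,308),.04),("BL",(198,380),.04),("BR",(250,365),.04),("yel",(194,278),.086),("red",(176,223),.086),("green",(157,167),.086),("peg",(117,396),.054),("hinge",(150,310),.030)]:
    w=back("top",zt(*u),z);print(nm,w,w2l(L,w))
for nm,u,z in [("peg",(200,177),.054),("pTLrear",(268,285),.04),("pTRfront",(385,290),.04),("pRrear",(300,327),.04),("yel",(399,140),.086)]:
    w=back("side",zs(*u),z);print("side",nm,w,w2l(L,w))
for n,(u,v) in [("cup",(305,259)),("timer",(335,243)),("dropper",(153,169))]: print(n,back("top",(u,v),.03))
np.save("L.npy",L)
print(l2w(L,[[-.146,0,0],[0,0,0],[.146,0,0],[-.005,.031,0]]))
E
```

```text
[0.5696 0.1763 0.3355] 19.220393314064903 [-0.2101  0.6704  0.4434  0.6319 -0.4406 -0.8414  0.0949 -0.6895 -1.0776
 -0.5655  0.9549  0.6442]
pusher TL [0.5363 0.1824 0.04  ] [-0.0295  0.0168  0.04  ]
TR [0.5479 0.1519 0.04  ] [-0.0286 -0.0159  0.04  ]
BL [0.5066 0.1723 0.04  ] [-0.0609  0.017   0.04  ]
BR [0.5158 0.1434 0.04  ] [-0.0617 -0.0133  0.04  ]
yel [0.558  0.1722 0.086 ] [-0.0124 -0.      0.086 ]
red [0.588  0.1832 0.086 ] [0.0196 0.0005 0.086 ]
green [0.6188 0.1948 0.086 ] [0.0525 0.0013 0.086 ]
peg [0.4953 0.2155 0.054 ] [-0.0573  0.0615  0.054 ]
hinge [0.5467 0.202  0.03  ] [-0.0132  0.0318  0.03  ]
side peg [0.4954 0.218  0.054 ] [-0.0564  0.0639  0.054 ]
side pTLrear [0.5076 0.1677 0.04  ] [-0.0614  0.0123  0.04  ]
side pTRfront [0.5457 0.1534 0.04  ] [-0.0301 -0.0137  0.04  ]
side pRrear [0.5126 0.1418 0.04  ] [-0.0652 -0.0138  0.04  ]
side yel [0.5575 0.1754 0.086 ] [-0.0118  0.0031  0.086 ]
cup [ 0.3911 -0.0431  0.03  ]
timer [ 0.4378 -0.1268  0.03  ]
dropper [0.636  0.3968 0.03  ]
[[0.4318 0.1282 0.    ]
 [0.5696 0.1763 0.    ]
 [0.7075 0.2244 0.    ]
 [0.5547 0.2039 0.    ]]
```

Run:
```python
from h import *
from scipy.spatial.transform import Rotation as Ro
L=np.load("L.npy")
zt=lambda u,v:((u+.5)/5-.5+190,(v+.5)/5-.5+140)
for nm,u,z in [("stop front top L",(98,82),.042),("R",(165,65),.042),("rear L",(88,50),.042),("rear R",(157,36),.042),("rail entry L",(222,520),.016)]:
    print(nm,w2l(L,back("top",zt(*u),z)))
s=ctrl.state();R=Ro.from_euler("xyz",s["eef_rot"]).as_matrix();print(R)
for i in range(3): print(i,np.degrees(np.arctan2(R[1,i],R[0,i]))-np.degrees(L[2]))
```

```text
stop front top L [0.1195 0.0211 0.042 ]
R [ 0.1174 -0.0182  0.042 ]
rear L [0.1392 0.0212 0.042 ]
rear R [ 0.135  -0.0188  0.042 ]
rail entry L [-0.1385  0.0288  0.016 ]
[[-0.0006  0.38    0.925 ]
 [-0.001   0.925  -0.38  ]
 [-1.     -0.0011 -0.0002]]
0 -140.8708104377734
1 48.44313590814873
2 -41.55687627552523
```

Run:
```python
from h import *
L=np.load("L.npy")
c=l2w(L,[-.008,0,0])[0]; L[:2]=c[:2]; np.save("L.npy",L)
s=ctrl.state(); print(L,w2l(L,s["tcp_pos"]), l2w(L,[-.085,0,.0]), proj("top",l2w(L,[[-.005,.031,.03],[.13,.0155,.042]])))
```

```text
[0.5621 0.1737 0.3355] [-0.24    0.4137  0.2308] [[0.4818 0.1457 0.    ]] [[219.8629 201.4471]
 [210.8401 154.6108]]
```

Request:
{"name": "play_rows", "arguments": {
  "plan": [0, 0, 0, -10.4, 0, 0, 0, -10.4, 0, 0, 0, -10.4, 0, 0, 0, -10.4, 0, -0.05, 0.038, 0, 0, -0.05, 0.038, 0, 0, -0.05, 0.038, 0, 0, -0.05, 0.038, 0],
  "claw": 1,
  "force": 40
}}

```text
time: 1.1
tcp_pos: [0.4093, 0.3463, 0.2311]
eef_rot: [2.793, 1.571, 3.13]
contact_force: [0.8, 1.5, 0.2]
grip_width: 0.0002
```

Request:
{"name": "play_rows", "arguments": {
  "plan": [0, -0.054, 0, 0, 0, -0.054, 0, 0, 0, -0.054, 0, 0, 0, -0.05, 0, 0, 0.02, 0, 0, 0, 0.02, 0, 0, 0, 0.02, 0, 0, 0, 0, 0, 0, 0]
}}

```text
time: 2.1
tcp_pos: [0.4766, 0.1473, 0.17]
eef_rot: [2.964, 1.568, -2.983]
contact_force: [0.1, -0.1, 0.5]
grip_width: -0.0
```

```bash
cat > look.py <<'E'
from h import *
from scipy.spatial.transform import Rotation as Ro
import sys
L=np.load("L.npy")
s=ctrl.state();R=Ro.from_euler("xyz",s["eef_rot"]).as_matrix()
print(s["time"],"lane",w2l(L,s["tcp_pos"]),"yaw of z",np.degrees(np.arctan2(R[1,2],R[0,2])-L[2]),"F",s["contact_force"],s["grip_width"])
for n in sys.argv[2:]:
    im=vision.capture(n)
    if n=="top": im=cv2.resize(im[140:255,180:280],None,fx=5,fy=5,interpolation=cv2.INTER_CUBIC)
    if n=="side": im=cv2.resize(im[140:240,225:335],None,fx=6,fy=6,interpolation=cv2.INTER_CUBIC)
    cv2.imwrite(f"pics/{n}{sys.argv[1]}.png",im)
E
python3 look.py 1 wrist top
```

```text
2.1 lane [-0.0894  0.0032  0.17  ] yaw of z 0.037938706902691195 F [ 0.0731 -0.1333  0.4863] -1.2248464957475603e-05
```

View pics/wrist1.png

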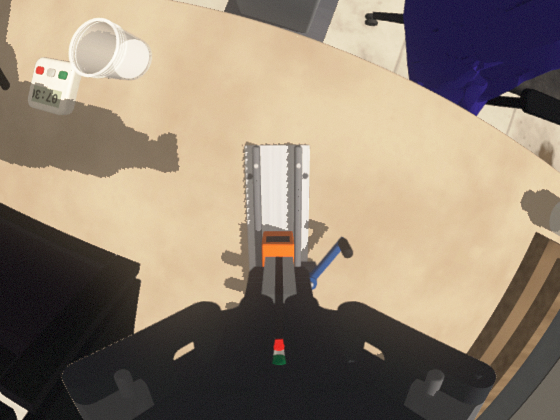

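```bash
cat >> h.py <<'E'
def wback(uv,z,s,L):
    from scipy.spatial.transform import Rotation as Ro
    c=vision.calibration("wrist");R=Ro.from_euler("xyz",s["eef_rot"]).as_matrix()
    d=np.array([uv[0]-c["cx"],uv[1]-c["cy"]]);r=np.linalg.norm(d);a=r/c["fx"]
    v=np.r_[d/r*np.sin(a),np.cos(a)];M=c["mount"]
    d=R@M[:3,:3]@v;o=s["tcp_pos"]+R@M[:3,3]
    return w2l(L,o+d*(z-o[2])/d[2])
E
python3 - <<'E'
from h import *
im=cv2.imread("pics/wrist1.png");cv2.imwrite("pics/w1z.png",cv2.resize(im[130:310,220:370],None,fx=3.3,fy=3.3,interpolation=cv2.INTER_CUBIC))
s=ctrl.state();L=np.load("L.npy")
for n,uv,z in [("peg",(346,243),.054),("plateL",(310,145),.004),("plateR",(245,145),.004),("pusher rear top?",(279,245),.04),("rear bottom?",(279,232),.004),("pL",(295,245),.04),("pR",(262,245),.04)]: print(n,wback(uv,z,s,L))
E
```

```text
peg [-0.0544  0.0631  0.054 ]
plateL [-0.1345  0.0336  0.004 ]
plateR [-0.1345 -0.0286  0.004 ]
pusher rear top? [-0.0469  0.004   0.04  ]
rear bottom? [-0.0459  0.0041  0.004 ]
pL [-0.0469  0.0187  0.04  ]
pR [-0.0468 -0.0116  0.04  ]
```

View pics/w1z.png

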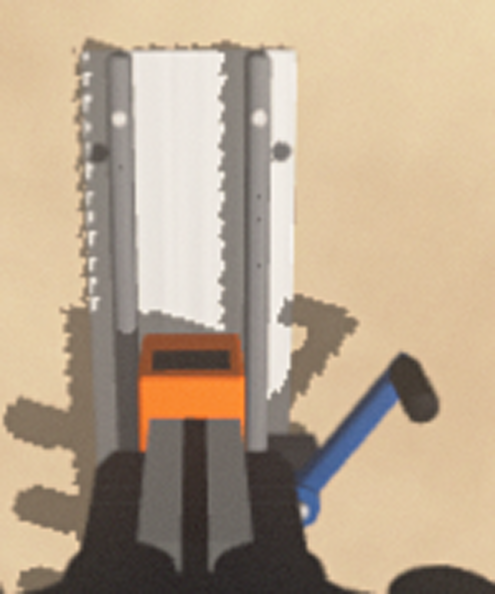

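Request:
{"name": "play_rows", "arguments": {
  "plan": [0.036, 0, 0, 0, 0.036, 0, 0, 0, 0.036, 0, 0, 0, 0.026, 0, 0, 0, 0.01, 0, 0, 0, 0, 0, 0, 0, 0, 0, 0.008, 0, 0, 0, 0.006, 0]
}}

```text
time: 3.2
tcp_pos: [0.4928, 0.1525, 0.0284]
eef_rot: [-0.159, 1.568, 0.177]
contact_force: [0.2, -0.4, -0.2]
grip_width: -0.0
```

```bash
python3 - <<'E'
from h import *
L=np.load("L.npy");c=l2w(L,[-.0015,.002,0])[0];L[:2]=c[:2];np.save("L.npy",L)
E
python3 look.py 2 wrist side
```

```text
3.2 lane [-0.0709  0.0008  0.0284] yaw of z 0.04434696413772987 F [ 0.1542 -0.431  -0.2185] -3.0031084336693137e-05
```

View pics/wrist2.png

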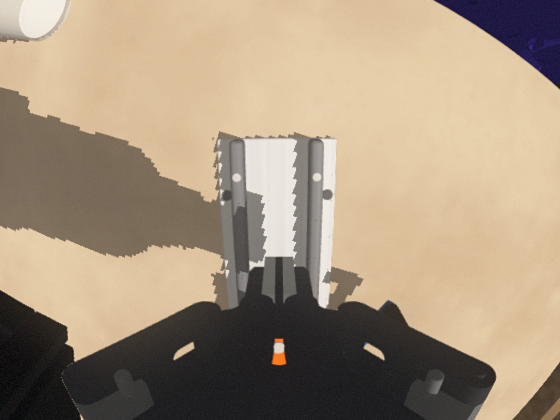

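View pics/side2.png

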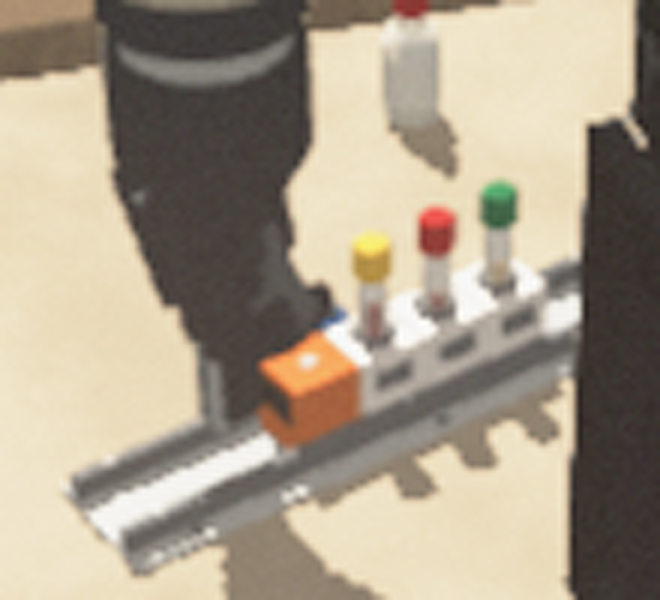

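Request:
{"name": "play_rows", "arguments": {
  "plan": [0, 0, 0.004, 0, 0, 0, 0.004, 0, 0, 0, 0.004, 0, 0, 0, 0.004, 0, 0, 0, 0.004, 0, 0, 0, 0.004, 0, 0, 0, 0.004, 0, 0, 0, 0.004, 0]
}}

```text
time: 4.3
tcp_pos: [0.52, 0.1624, 0.027]
eef_rot: [3.083, 1.568, -2.864]
contact_force: [-5.2, -2.0, 3.9]
grip_width: -0.0003
```

```bash
python3 look.py 3 side top
```

```text
4.3 lane [-0.0419  0.0012  0.027 ] yaw of z 0.047209055554482425 F [-5.2235 -2.0345  3.8584] -0.0002721487627978399
```

View pics/side3.png

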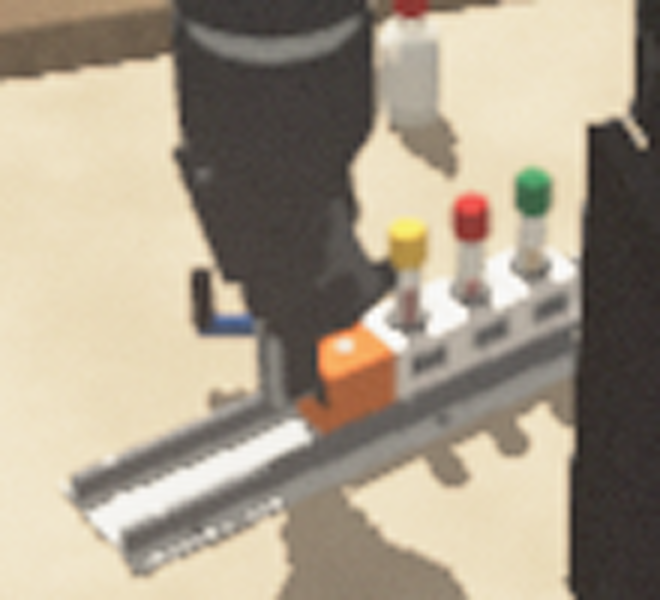

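View pics/top3.png

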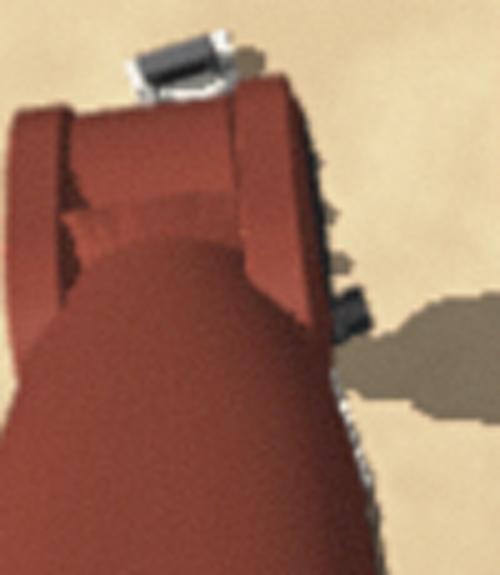

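Request:
{"name": "play_rows", "arguments": {
  "plan": [0, 0, 0.004, 0, 0, 0, 0.004, 0, 0, 0, 0.004, 0, 0, 0, 0.003, 0, 0, 0, 0.003, 0, 0, 0, 0.003, 0, 0, 0, 0.003, 0, 0, 0, 0.003, 0]
}}

```text
time: 5.4
tcp_pos: [0.547, 0.1717, 0.0273]
eef_rot: [-0.449, 1.571, -0.113]
contact_force: [-1.3, -1.4, -1.7]
grip_width: -0.0004
```

```bash
python3 look.py 4 side
```

```text
5.4 lane [-0.0134  0.0011  0.0273] yaw of z 0.04849336347346315 F [-1.3192 -1.4244 -1.6834] -0.0003856361432929928
```

View pics/side4.png

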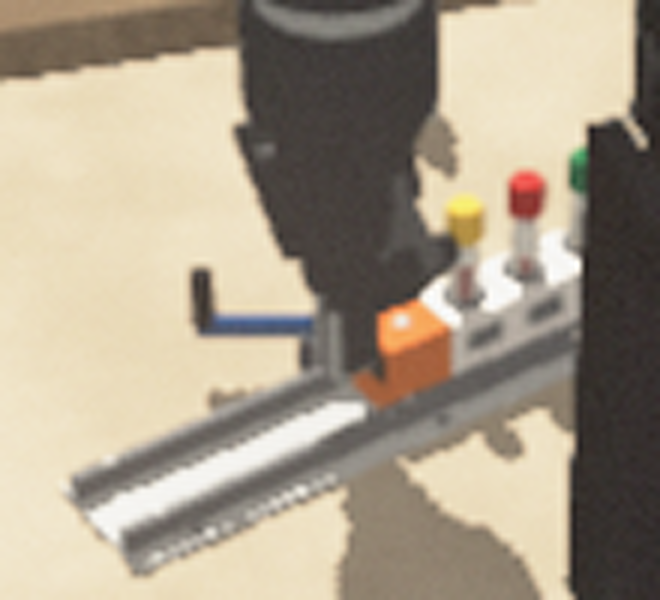

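Request:
{"name": "play_rows", "arguments": {
  "plan": [0, 0, 0.001, 0, 0, 0, 0.001, 0, 0, 0, 0.001, 0, 0, 0, 0.001, 0, 0, 0, 0, 0, 0, 0, 0, 0, 0, 0, 0, 0, 0, 0, 0, 0]
}}

```text
time: 6.45
tcp_pos: [0.5508, 0.173, 0.0274]
eef_rot: [-0.029, 1.57, 0.308]
contact_force: [-1.4, -0.8, 0.1]
grip_width: -0.0
```

Request:
{"name": "play_rows", "arguments": {
  "plan": [0, 0, 0.001, 0, 0, 0, 0.001, 0, 0, 0, 0.001, 0, 0, 0, 0.001, 0, 0, 0, 0, 0, 0, 0, 0, 0, 0, 0, 0, 0, 0, 0, 0, 0]
}}

```text
time: 7.45
tcp_pos: [0.5545, 0.1743, 0.0273]
eef_rot: [0.154, 1.571, 0.49]
contact_force: [-1.6, -1.7, -0.6]
grip_width: 0.0003
```

Request:
{"name": "play_rows", "arguments": {
  "plan": [0, 0, 0.001, 0, 0, 0, 0.001, 0, 0, 0, 0.001, 0, 0, 0, 0.001, 0, 0, 0, 0, 0, 0, 0, 0, 0, 0, 0, 0, 0, 0, 0, 0, 0]
}}

```text
time: 8.45
tcp_pos: [0.5545, 0.1743, 0.0271]
eef_rot: [-3.106, 1.564, -2.77]
contact_force: [-16.6, -6.6, 13.8]
grip_width: 0.0
```

```bash
python3 look.py 5 side wrist
```

```text
8.45 lane [-0.0054  0.0011  0.0271] yaw of z 0.030847469345635897 F [-16.6446  -6.6116  13.7908] 4.0495082273483014e-05
```

View pics/side5.png

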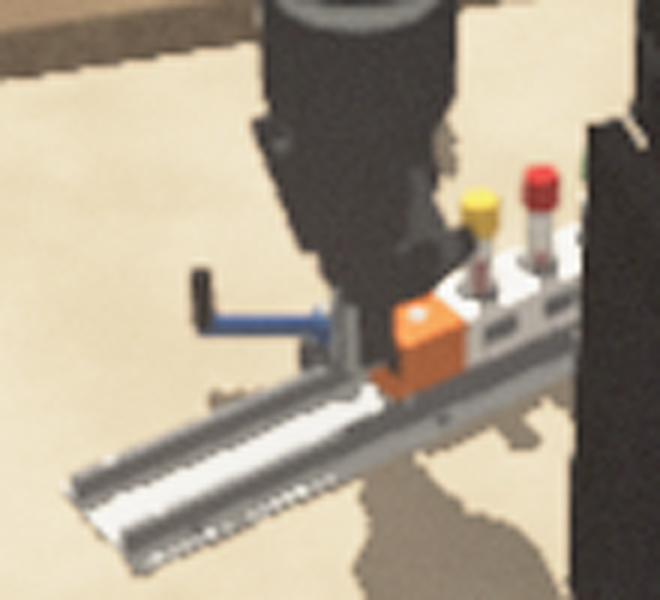

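View pics/wrist5.png

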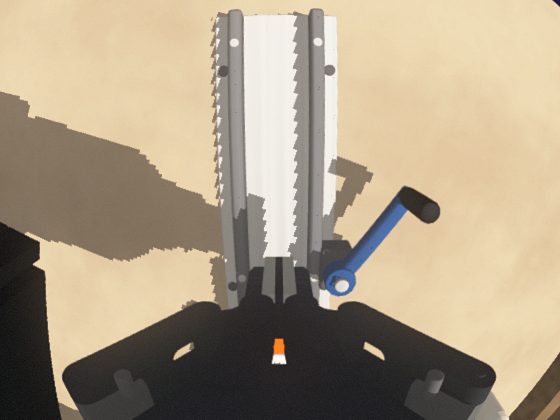

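The arm has stalled at about 17 N, so the row is against the stop. The wrist view shows the hinge at (342,283) and the peg top at about (429,213). I'll relocate both from that view.

Run:
```python
from h import *
s=ctrl.state();L=np.load("L.npy")
h=wback((341,283),.032,s,L);p=wback((429,213),.054,s,L);b=wback((403,192),.026,s,L)
print(h,p,b,np.linalg.norm((p-h)[:2]),[wback(u,.004,s,L) for u in((337,17),(215,15))])
d=(p-h)[:2];print(np.arctan2(-d[0],-d[1]))
print(s["contact_force"])
```

```text
[-0.0022  0.0325  0.032 ] [-0.0452  0.0626  0.054 ] [-0.0471  0.0614  0.026 ] 0.05251033736347181 [array([-0.1345,  0.0313,  0.004 ]), array([-0.1357, -0.0311,  0.004 ])]
2.1817596846441925
[-15.2303  -6.6781  14.0267]
```

Request:
{"name": "play_rows", "arguments": {
  "plan": [0, 0, -0.002, 0, 0, 0, -0.003, 0, 0, 0, -0.006, 0, 0, 0, -0.012, 0, 0, 0, -0.015, 0, 0, 0, -0.012, 0, -0.045, 0, 0, 0, -0.045, 0, 0, 0]
}}

```text
time: 9.55
tcp_pos: [0.51, 0.1588, 0.1182]
eef_rot: [2.945, 1.57, -3.002]
contact_force: [1.1, -0.5, 0.1]
grip_width: -0.0003
```

```bash
python3 - <<'E'
from h import *
L=np.load("L.npy");c=l2w(L,[-.003,.001,0])[0];L[:2]=c[:2];np.save("L.npy",L)
E
python3 look.py 6 wrist side
```

```text
9.55 lane [-0.0495  0.0001  0.1182] yaw of z 0.039132864262941096 F [ 1.1398 -0.5059  0.111 ] -0.0002674006524673738
```

View pics/wrist6.png

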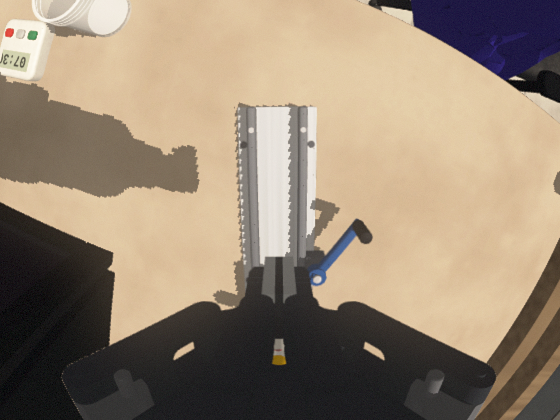

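View pics/side6.png

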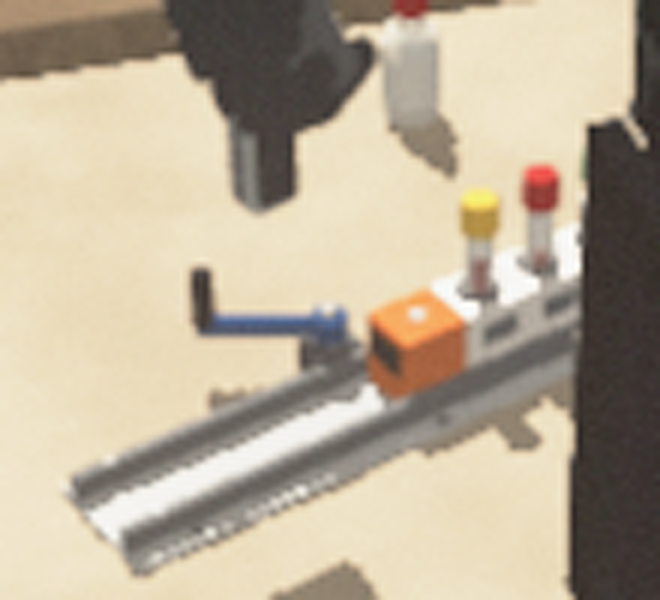

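The row stayed home when I backed off, with the pusher rear next to the hinge. Next I move round to the outer side of the peg.

Request:
{"name": "play_rows", "arguments": {
  "plan": [0, 0.03, 0.006, 0, 0, 0.03, 0.006, 0, 0, 0.028, 0.006, 0, 0.03, 0, 0, 0, 0.03, 0, 0, 0, 0.018, 0, 0, 0, 0.004, 0, 0, 0, 0, 0, 0, 0]
}}

```text
time: 10.65
tcp_pos: [0.4988, 0.248, 0.0354]
eef_rot: [2.909, 1.571, -3.038]
contact_force: [0.7, 0.2, 1.0]
grip_width: 0.0
```

```bash
python3 look.py 7 side
python3 - <<'E'
import numpy as np
h=np.array([-5,31.])
for t in np.arange(2.2,-.01,-.2):
    d=np.array([-np.sin(t),-np.cos(t)]);v=np.array([np.cos(t),-np.sin(t)])
    print(round(t,1),h+53*d-19*v)
E
```

```text
10.65 lane [-0.0308  0.088   0.0354] yaw of z 0.04133160581842034 F [0.6875 0.1911 1.005 ] 3.950173269559845e-05
2.2 [-36.66878817  77.55199089]
2.0 [-45.28597373  70.33243345]
1.8 [-52.29708464  61.54481601]
1.6 [-57.42261004  51.53947314]
1.4 [-60.4582114  40.7152863]
1.2 [-61.28286889  29.50378165]
1.0 [-59.86370601  18.3519265 ]
0.8 [-56.2573003    7.70431013]
0.6 [-50.60742777  -2.0145806 ]
0.4 [-43.13933103 -10.41728418]
0.2 [-34.15073951 -17.16881134]
-0.0 [-24. -22.]
```

View pics/side7.png

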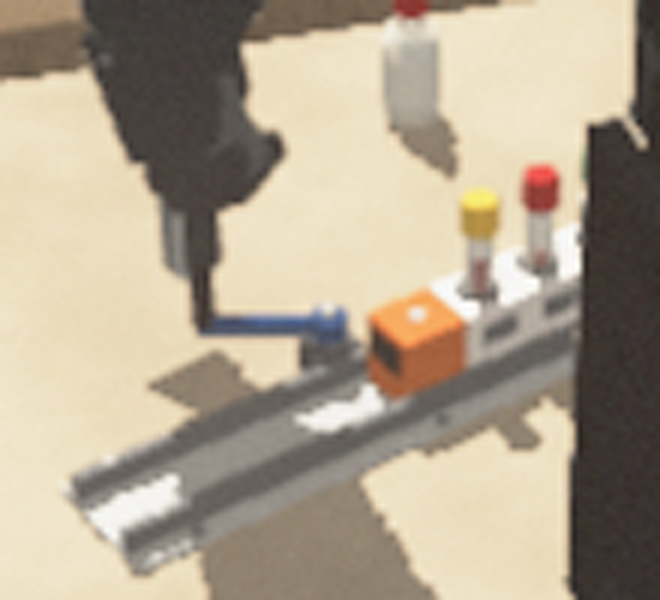

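Request:
{"name": "play_rows", "arguments": {
  "plan": [0, -0.005, -0.003, 0, 0, -0.005, -0.003, 0, 0, -0.004, -0.004, 0, 0, -0.004, -0.004, 0, 0, -0.004, -0.004, 0, 0, -0.005, -0.003, 0, 0, -0.005, -0.003, 0, 0, -0.005, -0.002, 0]
}}

```text
time: 11.7
tcp_pos: [0.4865, 0.2042, 0.0353]
eef_rot: [2.354, 1.571, 2.691]
contact_force: [-0.4, 0.3, 0.1]
grip_width: -0.0002
```

```bash
python3 look.py 8 side
```

```text
11.7 lane [-0.0568  0.0507  0.0353] yaw of z 0.04714536421820336 F [-0.3652  0.2593  0.0537] -0.0002384384362119202
```

View pics/side8.png

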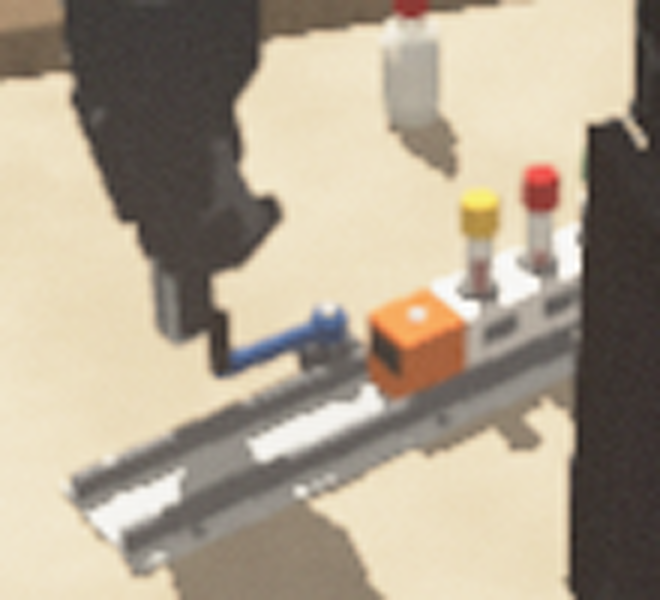

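The bar is turning and now lies roughly along the rail. I carry on round the arc.

Request:
{"name": "play_rows", "arguments": {
  "plan": [0, -0.005, -0.002, 0, 0, -0.005, -0.002, 0, 0, -0.006, -0.0005, 0, 0, -0.006, 0, 0, 0, -0.006, 0.0005, 0, 0, -0.006, 0.001, 0, 0, -0.005, 0.0015, 0, 0, -0.005, 0.002, 0]
}}

```text
time: 12.75
tcp_pos: [0.5018, 0.1629, 0.0353]
eef_rot: [-2.314, 1.571, -1.977]
contact_force: [0.5, -0.2, -0.4]
grip_width: -0.0
```

```bash
python3 look.py 9 side
```

```text
12.75 lane [-0.056   0.0067  0.0353] yaw of z 0.04614844343635689 F [ 0.5139 -0.156  -0.4216] -1.5291076841314148e-05
```

View pics/side9.png

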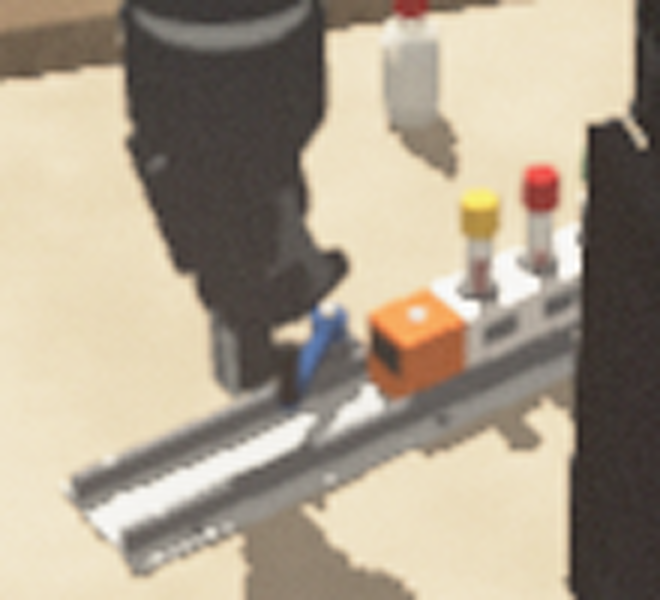

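Request:
{"name": "play_rows", "arguments": {
  "plan": [0, -0.005, 0.002, 0, 0, -0.004, 0.003, 0, 0, -0.004, 0.004, 0, 0, -0.004, 0.004, 0, 0, -0.003, 0.004, 0, 0, -0.003, 0.004, 0, 0, -0.003, 0.004, 0, 0, -0.002, 0.004, 0]
}}

```text
time: 13.8
tcp_pos: [0.5385, 0.1463, 0.0353]
eef_rot: [2.432, 1.571, 2.768]
contact_force: [-0.6, 1.3, 0.0]
grip_width: -0.0
```

```bash
python3 look.py 10 side
```

```text
13.8 lane [-0.0268 -0.0211  0.0353] yaw of z 0.042641552951013226 F [-0.646   1.2526  0.0348] -2.1544171237838158e-05
```

View pics/side10.png

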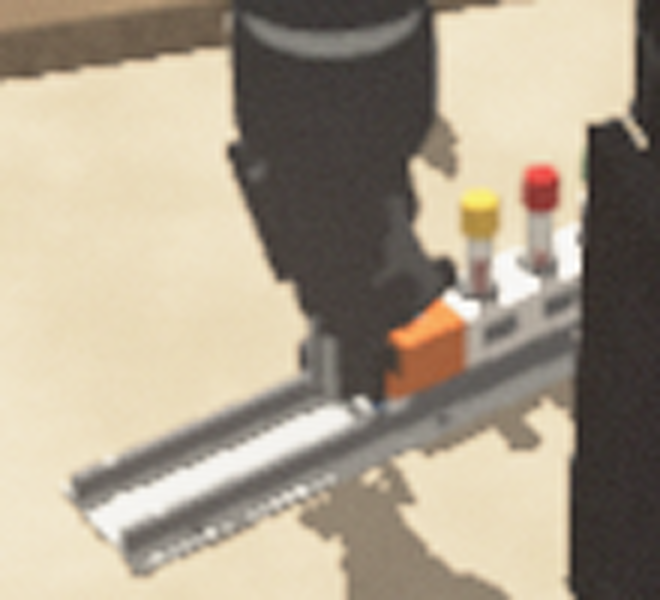

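Request:
{"name": "play_rows", "arguments": {
  "plan": [0, 0, 0.001, 0, 0, 0, 0.001, 0, 0, 0, 0.001, 0, 0, 0, 0.001, 0, 0, 0, 0.001, 0, 0, 0, 0.001, 0, 0, 0, 0, 0, 0, 0, 0, 0]
}}

```text
time: 14.85
tcp_pos: [0.544, 0.1484, 0.0354]
eef_rot: [0.413, 1.57, 0.749]
contact_force: [-0.0, -0.7, 0.5]
grip_width: 0.0001
```

Request:
{"name": "play_rows", "arguments": {
  "plan": [0, 0, 0.001, 0, 0, 0, 0.001, 0, 0, 0, 0.001, 0, 0, 0, 0.0005, 0, 0, 0, 0, 0, 0, 0, 0, 0, 0, 0, 0, 0, 0, 0, 0, 0]
}}

```text
time: 15.85
tcp_pos: [0.5472, 0.1495, 0.0353]
eef_rot: [0.208, 1.571, 0.544]
contact_force: [0.4, -0.4, 0.6]
grip_width: -0.0004
```

```bash
python3 look.py 11 wrist
```

```text
15.85 lane [-0.0175 -0.0209  0.0353] yaw of z 0.0467664960954213 F [ 0.4467 -0.3753  0.6065] -0.0004139656726548849
```

View pics/wrist11.png

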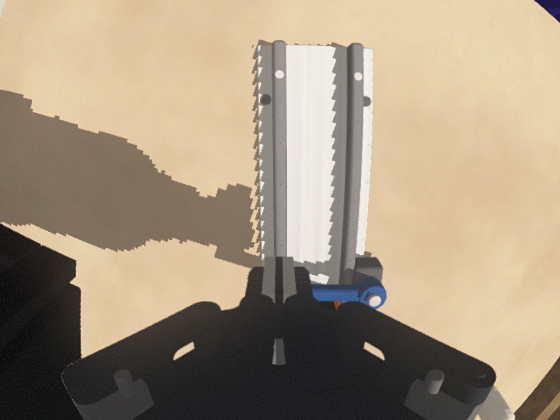

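Request:
{"name": "play_rows", "arguments": {
  "plan": [0, 0, 0.0005, 0, 0, 0, 0.0005, 0, 0, 0, 0.0005, 0, 0, 0, 0.0005, 0, 0, 0, 0, 0, 0, 0, 0, 0, 0, 0, 0, 0, 0, 0, 0, 0]
}}

```text
time: 16.9
tcp_pos: [0.5491, 0.1502, 0.0353]
eef_rot: [1.157, 1.571, 1.493]
contact_force: [0.7, -1.1, -0.6]
grip_width: -0.0002
```

```bash
python3 look.py 12 side
python3 - <<'E'
from h import *
im=cv2.imread("pics/wrist11.png");cv2.imwrite("pics/w11z.png",cv2.resize(im[230:330,230:400],None,fx=4,fy=4,interpolation=cv2.INTER_CUBIC))
E
```

```text
16.9 lane [-0.0156 -0.0209  0.0353] yaw of z 0.04765731943532078 F [ 0.7012 -1.0549 -0.5593] -0.00021523330414380094
```

View pics/side12.png

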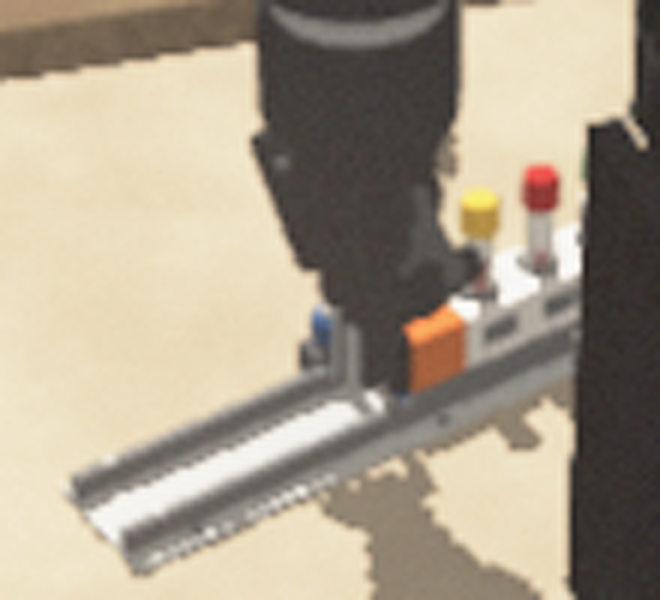

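View pics/w11z.png

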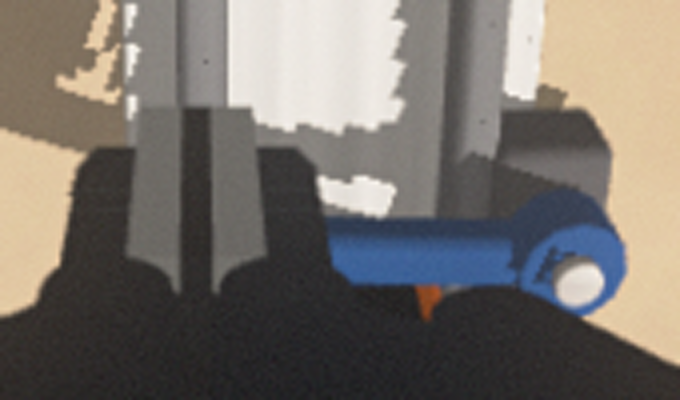

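Request:
{"name": "play_rows", "arguments": {
  "plan": [0, 0, 0.0005, 0, 0, 0, 0.0005, 0, 0, 0, 0.0005, 0, 0, 0, 0.0005, 0, 0, 0, 0, 0, 0, 0, 0, 0, 0, 0, 0, 0, 0, 0, 0, 0]
}}

```text
time: 17.95
tcp_pos: [0.5505, 0.1506, 0.0352]
eef_rot: [-2.992, 1.57, -2.656]
contact_force: [-4.5, -3.1, 3.7]
grip_width: -0.0002
```

```bash
python3 look.py 13 wrist
python3 - <<'E'
from h import *
im=cv2.imread("pics/wrist13.png");cv2.imwrite("pics/w13z.png",cv2.resize(im[230:330,230:400],None,fx=4,fy=4,interpolation=cv2.INTER_CUBIC))
E
```

```text
17.95 lane [-0.014  -0.021   0.0352] yaw of z 0.04288702475059716 F [-4.533  -3.1051  3.6561] -0.00022282951754850258
```

View pics/w13z.png

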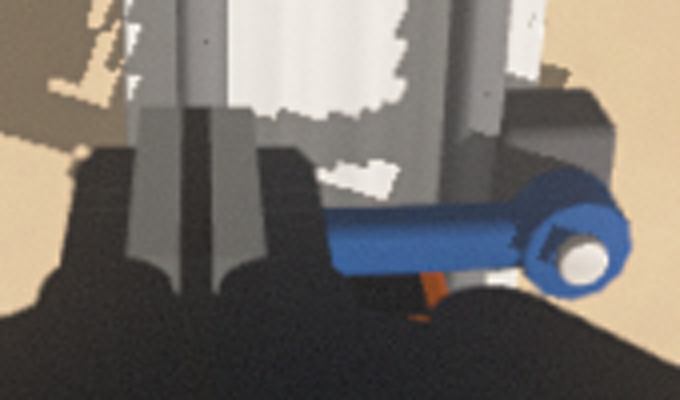

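Resistance has risen to about 5.5 N, well above the 0.6 N needed to turn the bar, so it has probably reached its stop. I'll back off straight along the lane, lift, and check.

Request:
{"name": "play_rows", "arguments": {
  "plan": [0, 0, -0.002, 0, 0, 0, -0.004, 0, 0, 0, -0.01, 0, 0, 0, -0.015, 0, 0, 0, -0.02, 0, -0.04, 0, 0, 0, -0.05, 0, 0, 0, 0, 0, 0, 0]
}}

```text
time: 19.0
tcp_pos: [0.5049, 0.1342, 0.1289]
eef_rot: [-0.196, 1.564, 0.14]
contact_force: [1.1, 0.5, 0.6]
grip_width: 0.0001
```

Request:
{"name": "play_rows", "arguments": {
  "plan": [0, 0.05, -0.04, 0, 0, 0.05, -0.04, 0, 0, 0.05, -0.03, 0, 0, 0.05, -0.03, 0, 0, 0.05, 0, 0, 0, 0.05, 0, 0, 0, 0.03, 0, 0, 0, 0, 0, 0]
}}

```text
time: 20.0
tcp_pos: [0.2631, 0.3986, 0.1245]
eef_rot: [3.141, 1.57, -2.803]
contact_force: [0.4, -1.2, -0.2]
grip_width: 0.0
```

```bash
python3 look.py 14 side top wrist
```

```text
20.0 lane [-0.2038  0.3078  0.1245] yaw of z 0.21085918816281335 F [ 0.444  -1.2484 -0.2307] 2.995026800634198e-05
```

View pics/side14.png

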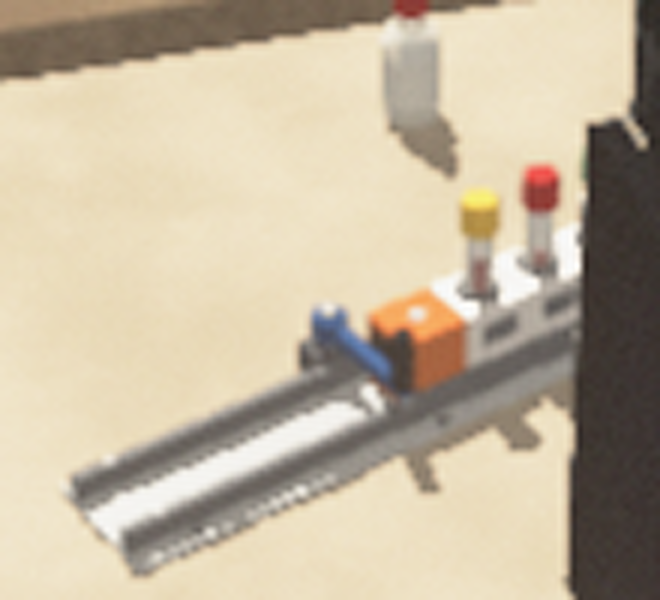

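View pics/top14.png

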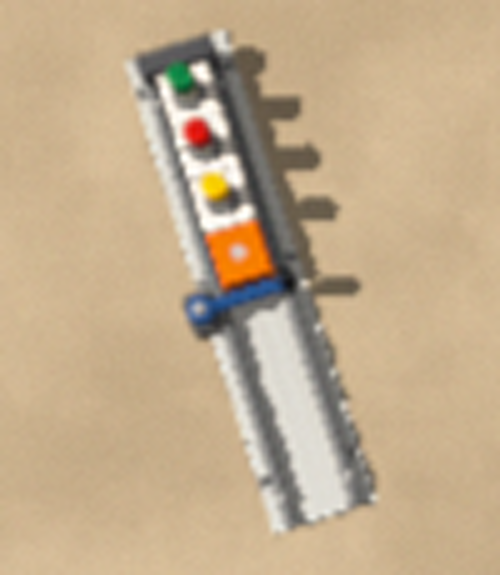

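Run:
```python
from h import *
L=np.load("L.npy")
zt=lambda u,v:((u+.5)/5-.5+180,(v+.5)/5-.5+140)
zs=lambda u,v:((u+.5)/6-.5+225,(v+.5)/6-.5+140)
h=w2l(L,back("top",zt(200,309),.032));p=w2l(L,back("top",zt(289,284),.054));print(h,p)
for t in(0,.1,.2):
    q=[-.005-.053*np.sin(t),.031-.053*np.cos(t),.054];P=l2w(L,[q,[-.005,.031,.03],[q[0],q[1],.026]])
    print(t,(proj("top",P)-[180,140])*5+2,(proj("side",P)-[225,140])*6+2.5)
# bar centreline angle from blue pixels
im=cv2.imread("pics/top14.png");hsv=cv2.cvtColor(im,cv2.COLOR_BGR2HSV)
m=cv2.inRange(hsv,(100,130,50),(125,255,255));y,x=np.nonzero(m)
k=x>222
W=np.array([w2l(L,back("top",zt(a,b),.03))[:2] for a,b in zip(x[k],y[k])])
print(len(W),np.polyfit(W[:,1],W[:,0],1),W.min(0),W.max(0))
for n,u,z in[("push rear L",(220,290),.04),("rear R",(274,273),.04),("front L",(206,236),.04),("front R",(259,219),.04),("g",(181,76),.086),("r",(196,131),.086),("y",(214,186),.086),("stopfaceR",(213,58),.042),("hinge",(200,310),.03)]:print(n,w2l(L,back("top",zt(*u),z)))
```

```text
[-0.0005  0.0285  0.032 ] [-0.0055 -0.0244  0.054 ]
0 [[284.5487 284.387 ]
 [198.5626 318.3165]
 [288.215  291.0577]] [[392.712  336.123 ]
 [320.9218 320.2017]
 [393.3919 391.0084]]
0.1 [[286.8968 293.4735]
 [198.5626 318.3165]
 [290.5133 299.9472]] [[381.4961 340.4595]
 [320.9218 320.2017]
 [382.377  395.3866]]
0.2 [[288.3169 302.7661]
 [198.5626 318.3165]
 [291.9041 309.0383]] [[369.5892 344.1203]
 [320.9218 320.2017]
 [370.6839 399.0816]]
732 [-0.0106 -0.0003] [-0.0045 -0.0212] [0.004  0.0162]
push rear L [0.0052 0.0141 0.04  ]
rear R [ 0.0052 -0.0178  0.04  ]
front L [0.0372 0.0126 0.04  ]
front R [ 0.0373 -0.0188  0.04  ]
g [ 0.1181 -0.0029  0.086 ]
r [ 0.0861 -0.0018  0.086 ]
y [ 0.0537 -0.0023  0.086 ]
stopfaceR [ 0.1342 -0.0213  0.042 ]
hinge [-0.0007  0.0288  0.03  ]
```

Run:
```python
import cv2
im=cv2.imread("pics/top14.png")[20:340,100:340];cv2.imwrite("pics/t14z.png",cv2.resize(im,None,fx=1.8,fy=1.8))
```

```text
(no output)
```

View pics/t14z.png

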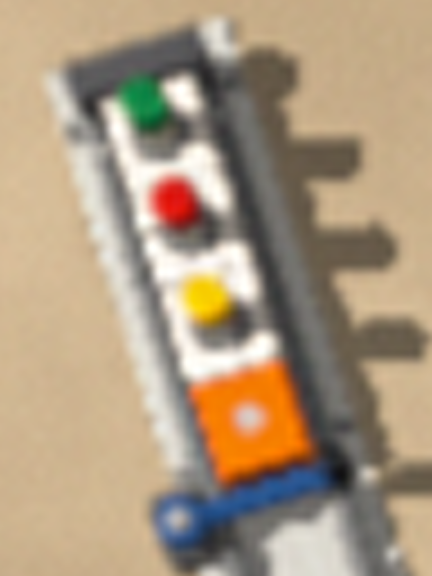

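Checked against each other in the top view, everything reads about 4 mm too far along the lane x. That includes the stop face, hinge, tubes and pusher, so it is a frame bias and their spacing matches home. The bar fits within about 0.01 rad of closed. I'm handing the job in.

Run:
```python
from bench import workorder
print(workorder.sign_off())
```

```text
the job is handed in; nothing more can be done
None
```

The row of carriers is home against the end stop and the blue bar is closed behind it. I handed the job in at about 20 s. I kept the fingers shut, pushed the row using only the orange block, then swung the bar round by its peg and backed the arm clear.

**Row:** It stopped dead against the end at about 18 N along the lane (about 23 N in total). The last pictures show the carriers upright, evenly spaced at 32 mm, with the front one against the stop.

**Bar:** It fits within about 0.01 rad of straight across the lane. I stopped pushing it at about 5.5 N of resistance along the lane.

**Bystanders:** The gripper's path stayed away from the cup, dropper, timer and pen. The dropper looked unmoved in the last side view, but I made no final check of the other three.

**What disagreed:**
- **Top camera:** It read everything about 4 mm too far along the lane. The stop, hinge and row all shifted together, so I took it as a frame error.
- **Bar contact:** The bar resisted about 6 mm further along than I expected from the finger width. The pictures after backing off still showed it closed.

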